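Clamp a tool block and hold the clamp lever level

ROBOT

A 7-joint arm with a two-finger parallel gripper is mounted at the origin on the work surface. World frame = base frame: x ahead of the robot, y to its left, z up, the work surface at z = 0. Lengths are in m, angles in rad, forces in N, time in s.
With the tool pointing down it reaches from about 0.4 to 0.85 m from the base axis. Payload 10.4 kg.
Tool frame: the origin (TCP) lies at the very end of the fingers, on their centre line; the grasp point (between the pads) lies 19 mm behind it; z points along the fingers, y is the direction in which the jaws open and shut (so a half turn about z gives the same grasp; the last joint's range is limited). The gripper opens to 87 mm and grips with 3 to 60 N. Pads are 19 mm wide; open, the fingers measure 117 mm over their backs; the gripper's body (75 mm by 190 mm) begins 51 mm behind the grasp point.
Start: joints at [-0.023, 0.332, -0.065, 1.46, 0.022, 1.35, -0.088], TCP at [0.625, 0, 0.223] pointing down, gripper open.
Joint ranges: [-2.6, 2.6], [-0.5, 2.12], [-1.47, 1.34], [0.16, 2.42], [-1.27, 4.41], [0.06, 2.06], [-2.6, 2.6]. Speed limits (rad/s): [2.22, 2.22, 2.79, 2.79, 3.14, 3.14, 3.14].

INTERFACE

Orientations are given as a unit quaternion [x, y, z, w].
In Python, from bench import read_state, camera, close_job, recognise, masks_of gives the robot as it stands.
- The arm moves only by the tool play_rows, never from a script. Its argument "moves" is a list of rows, each a list of 3 entries, a list of its own where there are three numbers: the shift along the tool's x, y, z in cm, then the turn, a rotation vector about the tool's x, y, z in rad, then the finger opening in cm, from 0 to 8.7. In form: [[[dx, dy, dz], [ax, ay, az], jaw], ...]. A call has 1 to 8 rows; each row is the pose to reach, as a shift and turn from the pose commanded when the call began, along the tool's axes at that moment; what a row does not reach only later rows make up. A row lasts 1/8 s, in which the tool goes at most 62.5 mm and 10.7 degrees, less where a joint would pass 70% of its speed; a pose out of reach is approached as far as the arm can. A call with a gripper value outside its range is refused whole. The fingers move at their own pace and stop on an object; "grip_force" is the grip in N (left out, the last holds). Time passes only in rows, so rows that repeat a pose let the fingers close. It gives the time, the measured TCP pose, the force and the opening at its end, in the units of the state.
- read_state(): the state, without advancing time (a new reading comes with each control period).
- camera(name): name is "scene" or "side" or "wrist"; returns a dict with "frame" (400x640x3 uint8, red, green, blue), "intrinsics" (3x3 intrinsics, pixels), "camera_from_world" (4x4, takes a point from world to camera coordinates). Camera axes: x right, y down, z forward; pixel columns grow to the right and rows downward; lengths in m; the calibration is good to about 2 mm. A picture is of the moment at which its call begins. There is no depth.
- close_job(): hands the job in, once; it reports no verdict.
Trained networks look in a picture, given as the dict that the camera call returned (one of the last four; its "shot" number tells which), for a name from the list of things; names that differ only in an ending like _2 or _b are one class to them, and where a whole thing is asked for, a point or a joint stands for the part that bears it (a point fixed in the world has none). Each returns a list of dicts, best first, with "conf" (0 to 1); they miss things now and then, are a little off and sometimes report something else, mostly with a low value. They report only what shows in the picture. A call takes as long as a camera call. They do not tell look-alikes from the thing itself.
- recognise(picture, query): "at" ([column, row] in pixels, amid what is visible of it).
- masks_of(picture, query): "region" (400x640 bool, what is visible of it) and "at" ([column, row] in pixels, amid what is visible of it).
The state is a dict: "time": time; "joint_positions": joint angles; "joint_vel": joint speeds; "joint_torque": joint torques, N m; "ee_pos": TCP position; "eef_rot": TCP orientation; "ft_force": force on the tool from outside, world axes, zero at the start; "torque": the same for the moment, N m; "width": finger opening in m.
Only numpy, scipy, OpenCV 4.12 (cv2) and the standard library are available. Lean on these libraries where they do the work, as an engineer would, in place of code of your own. Each camera call takes 0.05 s, during which the arm holds its last target.

TASK

Stand the L-shaped steel tool block in the push-clamp fixture, between the rubber pad and the fence: upright on the base plate with its step up, in the middle of the fence, its 50 mm length in line with the plunger (either way round), and let go of it. Then press the fixture's spring lever down by its T-handle until the lever is level, so that the pad clamps the block against the fence, and finish while still holding the lever there. Leave the vee block, the round-shank holder and the screwdriver where they are.

Things in the scene. Friction and masses are not known exactly. Their poses are not given: they have to be found in the camera images.
- tool_block: Loose bright steel block, L-shaped side view, about 0.5 kg, standing upright. Foot 50 (x) x 30 (y) x 36 mm high; upper part 32 x 30 mm from 36 to 60 mm height, flush with the -x end (x -25 to +7 mm), leaving an 18 mm step at +x. Flat sides 30 mm apart (facing +-y) run the full height: grip across them. Dark round spots are marks. Origin: centre of the underside, z up.
- fixture: Push-clamp fixture, fixed. Base plate 100 x 12 mm, x -70 to +210 mm. Origin on the bench under the lever pivot; x runs along the plunger from pivot to fence, z up. Cheeks at x 0: +-26 mm in y, 112 mm high; the lever sticks out to -x. Plunger guide x 50 to 76 mm, 50 mm wide, top 58 mm above the bench. Fence x 173.5 to 191.5 mm, 70 mm wide, top 55 mm above the bench.
- nest (a point): Point on the base plate (12 mm above the bench) under the block's centre when the block is against the middle of the fence. Axes as fixture: the fence face is 25 mm in +x. With the lever up the pad's face is 43.5 mm in -x, a 68.5 mm gap for the 50 mm block: set it down about 9 mm to -x of this point to have room at both ends; the pad then slides it to the fence.
- pivot (a point): Centre of the lever's hinge pin, 95 mm above the bench; the hinge runs along the fixture's y.
- handle (a point): Centre of the lever's T-handle: black round bar, 24 mm diameter, 70 mm long, lying level along the fixture's y, 160 mm from the hinge pin. With the lever up it is about 150 mm above the bench; with the lever level it is at the pivot's height, 95 mm above the bench (top of the bar 107 mm), 160 mm in -x of the pivot.
- lever (a joint): Angle of the lever, rad: 0 = up at rest (20 degrees above level), 0.35 = level, 0.55 = bottom stop. A spring raises it when let go: at the handle it takes about 2 N to start and about 9 N to hold level with the block clamped (about 15 N at the bottom stop). Pressing moves the plunger 70 mm per rad towards the fence.
- pad: Round rubber pad, 28 mm diameter, on the plunger's end, sprung (1 N per mm, 4 N preload). Origin on the plunger axis, 40 mm above the bench; its face is 13 mm in +x of it. A block at the fence is met at about 0.26 rad of the lever and squeezed with about 10 N when the lever is level.
- vee_block: Bystander, loose: 50 x 50 x 46 mm steel block with a vee groove in the top. Origin under its centre. Leave alone.
- shank_holder: Bystander, loose: round dark steel holder standing on a 48 mm flange, 72 mm high with a 22 mm shank up. Origin under its centre. Leave alone.
- screwdriver: Bystander, loose: red-handled screwdriver lying on the far side of the bench. Leave alone.
Things that resemble listed ones, but are neither listed nor needed, are in the scene too. Leave any yellow look-alike of the tool_block alone.

How it is judged:
By the outcome, as a careful person would: the job done as asked, in the order asked, and still so for the second after the job is handed in, while the arm keeps its last pose, push and grip.
It also fails if it takes over 51 s, if anything falls off the work surface, if the arm or the gripper's body presses on something with over 40 N, if the wrist force passes 120 N, or if a joint passes its speed limit or range.

## Working session

There is one attempt and no reset: what is moved stays moved. The work goes in short steps, Python scripts to look and compute and a tool call to move; the robot and the scene stay as the last step left them, time stands still between calls to the robot, and variables do not carry over. Pictures are saved under pics/ and viewed, and the job is handed in when it is done.

Besides the shell and the picture viewer there is one more tool, called after "Request:" as name([rows], argument=value, ...), one row to a line, values as JSON. play_rows: Moves the arm, as the interface text tells. Its arguments: {"type":"object","properties":{"moves":{"type":"array","items":{"type":"array"}},"grip_force":{"type":"number"}},"required":["moves"]}

```bash
mkdir -p pics; ls; cat > h.py <<'E'
import numpy as np, cv2
from bench import *
def save(p,n): cv2.imwrite('pics/'+n+'.png',cv2.cvtColor(p['frame'],cv2.COLOR_RGB2BGR))
def ray(p,uv):
    K=np.array(p['intrinsics']);T=np.array(p['camera_from_world'])
    d=T[:3,:3].T@np.linalg.solve(K,[uv[0],uv[1],1]);o=-T[:3,:3].T@T[:3,3];return o,d
def atz(p,uv,z):
    o,d=ray(p,uv);return o+d*(z-o[2])/d[2]
def proj(p,X):
    K=np.array(p['intrinsics']);T=np.array(p['camera_from_world'])
    c=(T[:3,:3]@np.atleast_2d(X).T).T+T[:3,3];u=(K@c.T).T;return u[:,:2]/u[:,2:]
E
python3 - <<'E'
from h import *
np.set_printoptions(precision=4,suppress=True)
s=read_state();print(s)
for n in ['scene','side','wrist']:
    p=camera(n);save(p,n+'0')
    o,d=ray(p,[320,200]);print(n,o,d)
    for q in ['tool_block','fixture','handle','pad','vee_block','shank_holder','screwdriver']:
        print(q,[(np.round(r['at'],1).tolist(),round(r['conf'],2)) for r in recognise(p,q)])
E
```

```text
pics
{'time': 0.0, 'joint_positions': array([-0.0226,  0.3329, -0.0647,  1.461 ,  0.0216,  1.3499, -0.0885]), 'joint_vel': array([ 0.0006, -0.0001,  0.    , -0.0003,  0.0001,  0.0003, -0.0014]), 'joint_torque': array([ -0.0001, -62.3246,   0.0244, -38.9891,  -0.0614,   0.0398,
         0.0002]), 'ee_pos': array([0.6246, 0.    , 0.2217]), 'eef_rot': array([ 0.7071,  0.7071, -0.0005, -0.0005]), 'ft_force': array([ 0.8098, -0.0423,  0.4017]), 'torque': array([ 0.0146, -0.0238,  0.0244]), 'width': 0.08689696217119726}
scene [1.0418 0.542  0.5887] [-0.4972 -0.6419 -0.5839]
tool_block [([219.5, 249.5], 0.81), ([354.5, 239.1], 0.8), ([313.3, 229.9], 0.64), ([305.7, 204.3], 0.57)]
fixture [([403.8, 234.8], 0.79)]
handle [([366.2, 162.8], 0.62)]
pad [([416.4, 232.7], 0.46)]
vee_block [([261.2, 190.1], 0.77)]
shank_holder [([363.4, 283.9], 0.76)]
screwdriver [([263.1, 243.6], 0.77)]
side [ 0.2208 -0.5237  0.6035] [ 0.5115  0.633  -0.5812]
tool_block [([271.5, 231.1], 0.91), ([323.7, 236.2], 0.84), ([410.8, 216.5], 0.7)]
fixture [([218.9, 251.5], 0.71)]
handle [([244.7, 248.4], 0.97)]
pad [([199.9, 225.3], 0.47)]
vee_block [([396.8, 302.5], 0.85)]
shank_holder [([276.0, 199.5], 0.63)]
screwdriver [([370.4, 231.5], 0.88)]
wrist [0.6251 0.0722 0.3858] [-0.0018 -0.2636 -0.9647]
tool_block [([342.7, 173.2], 0.98), ([279.9, 100.8], 0.76), ([524.1, 220.3], 0.66), ([296.9, 250.0], 0.57)]
fixture [([154.8, 103.8], 0.73), ([343.3, 173.7], 0.37)]
handle [([118.3, 164.7], 0.71)]
pad [([143.9, 8.1], 0.65)]
vee_block []
shank_holder [([346.7, 6.4], 0.69)]
screwdriver [([440.9, 187.1], 0.73)]
```

View pics/scene0.png

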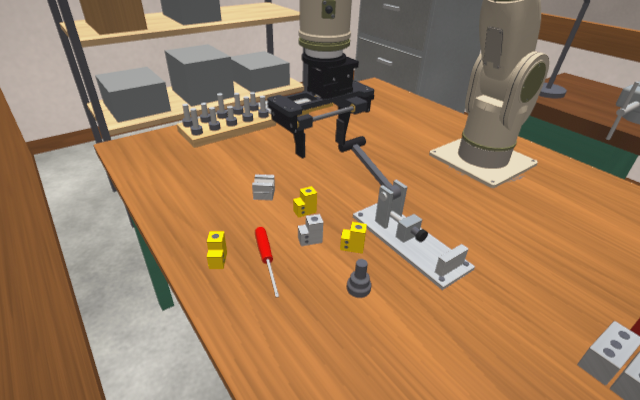

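View pics/side0.png

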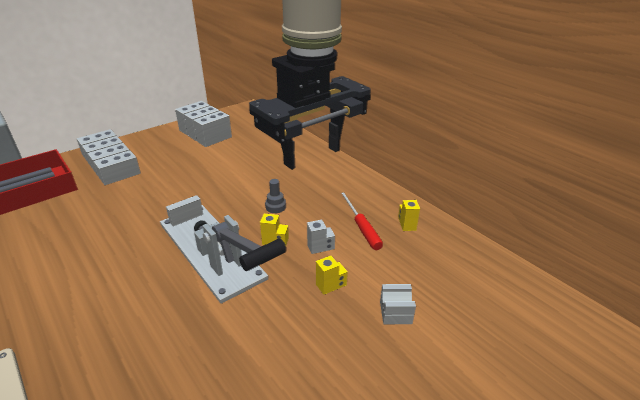

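View pics/wrist0.png

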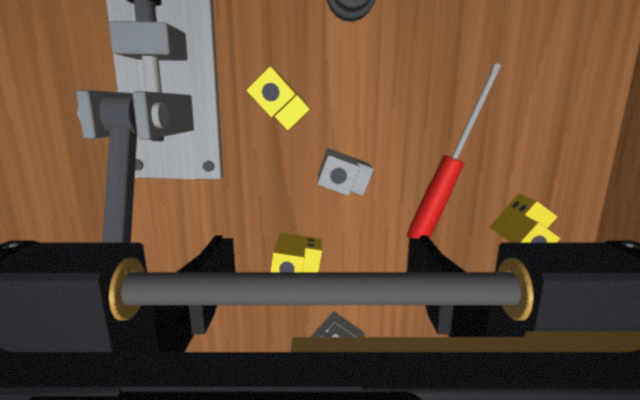

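```bash
cat > fit.py <<'E'
from h import *
from scipy.optimize import minimize
def box(x0,x1,y0,y1,z0,z1):
    return np.array([[x,y,z] for x in(x0,x1) for y in(y0,y1) for z in(z0,z1)])
BLK=[box(-.025,.025,-.015,.015,0,.036),box(-.025,.007,-.015,.015,0,.06)]
def R2(a): return np.array([[np.cos(a),-np.sin(a),0],[np.sin(a),np.cos(a),0],[0,0,1]])
def sil(p,boxes,x,y,a,z=0,S=4,roi=None):
    m=np.zeros((400*S,640*S),np.uint8)
    for b in boxes:
        w=b@R2(a).T+[x,y,z]
        q=((proj(p,w)+.5)*S-.5)
        cv2.fillConvexPoly(m,cv2.convexHull(np.round(q).astype(np.int32)),1)
    return m
def fit(views,boxes,x0,S=4,z=0,ws=None):
    big=[cv2.resize(r.astype(np.float32),None,fx=S,fy=S,interpolation=cv2.INTER_LINEAR)>.5 for p,r in views]
    def c(v):
        t=0
        for (p,r),b in zip(views,big):
            m=sil(p,boxes,*v,z=z,S=S)>0
            t+=1-(m&b).sum()/max((m|b).sum(),1)
        return t/len(views)
    best=None
    for a in x0[2]:
        i=np.array([[x0[0],x0[1],a]]*4)+np.array([[0,0,0],[.006,0,0],[0,.006,0],[0,0,.15]])
        r=minimize(c,i[0],method='Nelder-Mead',options=dict(initial_simplex=i,xatol=1e-4,fatol=1e-5,maxiter=150))
        if best is None or r.fun<best.fun: best=r
        print(np.round(r.x,4),round(r.fun,4))
    return best
E
cat > s1.py <<'E'
from fit import *
vs={}
for n in ['scene','side','wrist']:
    p=camera(n)
    f=p['frame']
    pick={'scene':(313,230),'side':(320,236),'wrist':(343,173)}[n]
    ms=masks_of(p,'tool_block')
    r=min(ms,key=lambda m:np.hypot(*(np.array(m['at'])-pick)))
    print(n,r['at'],r['conf'],r['region'].sum(),atz(p,r['at'],.03))
    vs[n]=(p,r['region'])
    fm=masks_of(p,'fixture'); fm=min(fm,key=lambda m:-m['conf']); 
    np.savez('v_%s.npz'%n,K=p['intrinsics'],T=p['camera_from_world'],blk=r['region'],fix=fm['region'],frame=f)
    o=f.copy(); 
    for reg,c in((r['region'],(0,255,0)),(fm['region'],(255,0,255))):
        cs,_=cv2.findContours(reg.astype(np.uint8),0,1);cv2.drawContours(o,cs,-1,c,1)
    if n=='scene': o=o[130:330,260:500]
    if n=='side': o=o[170:330,140:380]
    if n=='wrist': o=o[0:250,50:400]
    k=790/o.shape[1];k=min(k,590/o.shape[0]);o=cv2.resize(o,None,fx=k,fy=k,interpolation=cv2.INTER_CUBIC)
    cv2.imwrite('pics/m_%s.png'%n,o[:,:,::-1])
x=atz(*[vs['wrist'][0],(343,173)],.04)
fit([vs[n] for n in vs],BLK,(x[0],x[1],[0,1.57,3.14,-1.57,.78,2.35,-.78,-2.35]))
E
python3 s1.py
```

```text
scene [311.4, 230.0] 0.8 599 [0.64935201 0.00845263 0.03      ]
side [322.0, 234.7] 0.72 780 [0.65355949 0.0045262  0.03      ]
wrist [342.6, 175.0] 0.83 1762 [0.64773075 0.00177939 0.03      ]
[ 0.6497  0.0042 -0.3546] 0.0699
[0.6484 0.0042 2.8227] 0.217
[0.6479 0.0044 2.8271] 0.2161
[ 0.6501  0.0042 -0.363 ] 0.0718
[ 0.6501  0.0045 -0.3693] 0.0706
[0.6479 0.0044 2.8355] 0.2156
[ 0.6501  0.0045 -0.3692] 0.0706
[ 0.6478  0.0041 -3.4355] 0.2175
```

View pics/m_scene.png

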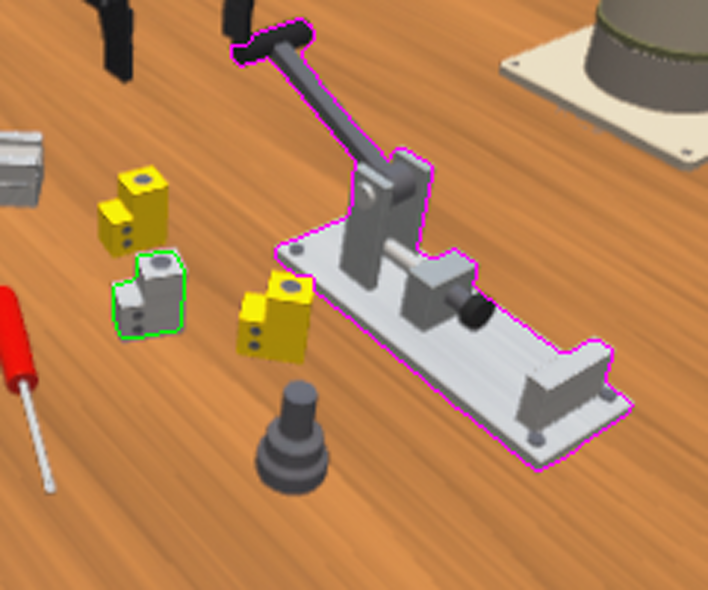

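View pics/m_side.png

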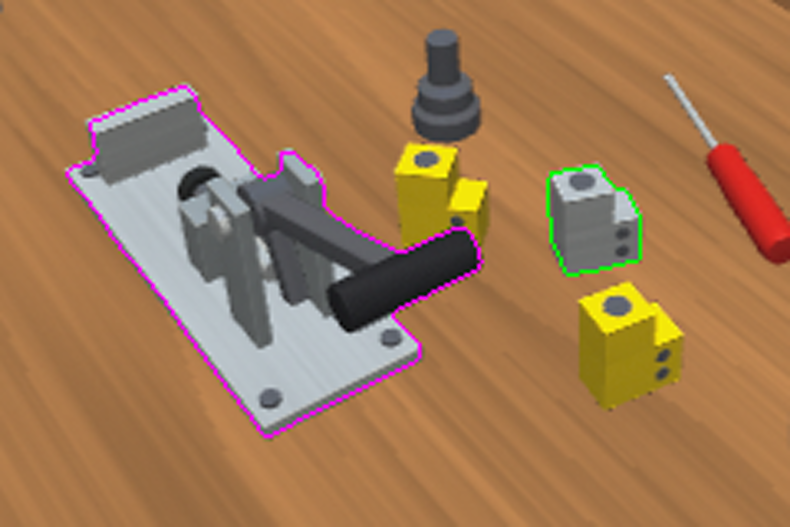

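View pics/m_wrist.png

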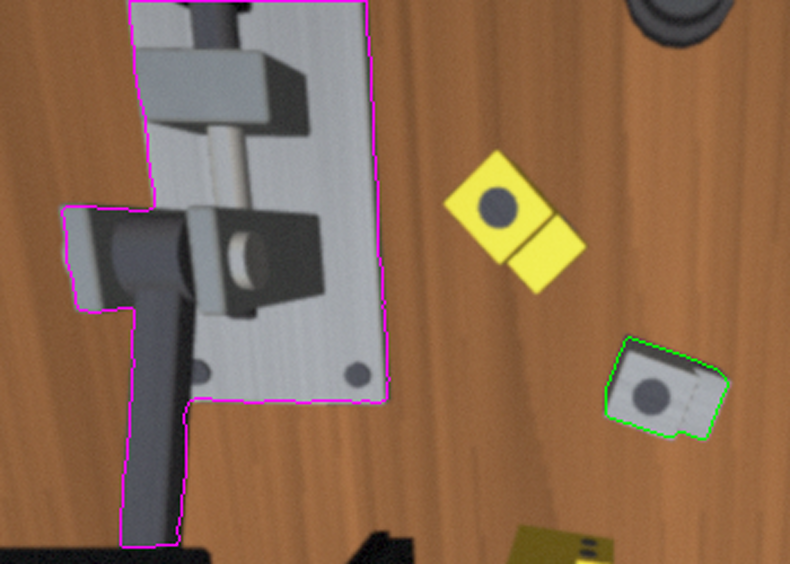

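```bash
cat > fx.py <<'E'
from fit import *
def cyl(c,r,h):
    t=np.linspace(0,2*np.pi,24,endpoint=False)
    return np.array([[c[0]+r*np.cos(s),c[1]+y,c[2]+r*np.sin(s)] for s in t for y in(-h,h)])
def fixt(a=np.deg2rad(20)):
    hx,hz=-.16*np.cos(a),.095+.16*np.sin(a)
    lev=np.concatenate([cyl((0,0,.095),.008,.007),cyl((hx,0,hz),.006,.007)])
    return [box(-.07,.21,-.05,.05,0,.012),box(-.0125,.0125,-.026,-.016,0,.112),box(-.0125,.0125,.016,.026,0,.112),
     box(.05,.076,-.025,.025,0,.058),box(.1735,.1915,-.035,.035,0,.055),cyl((hx,0,hz),.012,.035),lev]
if __name__=='__main__':
    vs=[]
    for n in ['scene','side']:
        d=np.load('v_%s.npz'%n);vs.append((dict(intrinsics=d['K'],camera_from_world=d['T'],frame=d['frame']),d['fix']))
    b=fit(vs,fixt(),(.52,-.17,[0,1.57,3.14,-1.57]))
    b=fit(vs,fixt(),(b.x[0],b.x[1],[b.x[2]]))
    for v in vs: print(fit([v],fixt(),(b.x[0],b.x[1],[b.x[2]])).x)
    for n in ['scene','side','wrist']:
        d=np.load('v_%s.npz'%n);p=dict(intrinsics=d['K'],camera_from_world=d['T']);S=4
        o=cv2.resize(d['frame'],None,fx=S,fy=S,interpolation=cv2.INTER_CUBIC)
        for bx,(X,Y,A) in [(q,b.x) for q in fixt()]+[(q,(.6499,.0043,-.362)) for q in BLK]:
            w=bx@R2(A).T+[X,Y,0];q=((proj(p,w)+.5)*S-.5).round().astype(np.int32)
            if len(q)==8:
                for i in range(8):
                    for j in range(i):
                        if bin(i^j).count('1')==1: cv2.line(o,tuple(map(int,q[i])),tuple(map(int,q[j])),(0,255,0),1)
            else: cv2.polylines(o,[cv2.convexHull(q)],True,(0,255,0),1)
        (r0,r1,c0,c1)={'scene':(130,290,290,490),'side':(180,310,150,350),'wrist':(0,250,80,400)}[n]
        o=o[r0*S:r1*S,c0*S:c1*S]
        k=min(800/o.shape[1],600/o.shape[0]);o=cv2.resize(o,None,fx=k,fy=k,interpolation=cv2.INTER_AREA)
        cv2.imwrite('pics/f_%s.png'%n,o[:,:,::-1])
E
python3 fx.py
```

```text
[ 0.5215 -0.15   -0.5306] 0.9503
[0.469  0.0656 1.5482] 0.0442
[ 0.3684 -0.0723  4.3459] 0.8816
[ 0.4907 -0.158  -0.9659] 0.953
[0.469  0.0656 1.5483] 0.0439
[0.4697 0.067  1.5519] 0.0465
[0.46965595 0.06704352 1.55186669]
[0.4687 0.0655 1.5468] 0.0356
[0.46867916 0.06553408 1.54677601]
```

View pics/f_scene.png

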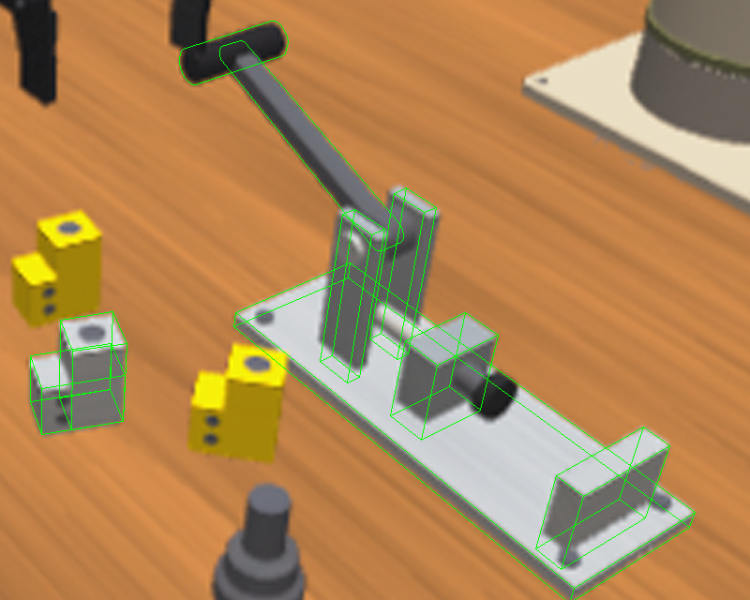

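View pics/f_side.png

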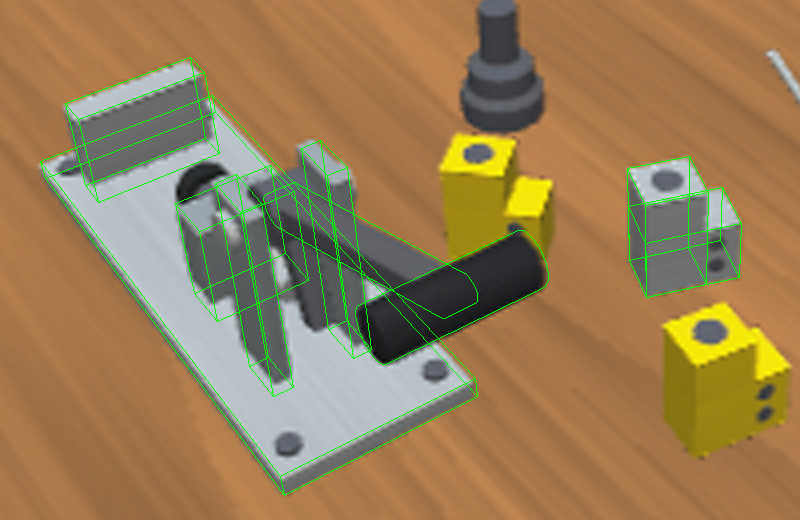

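View pics/f_wrist.png

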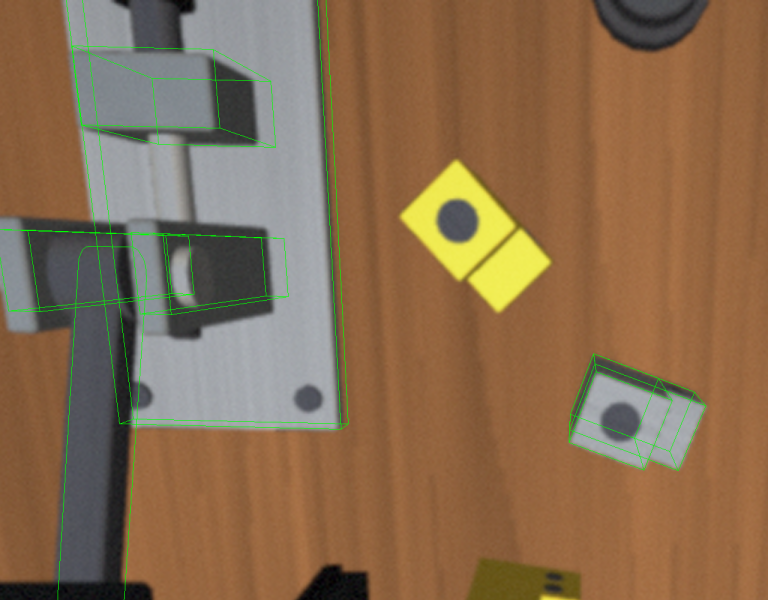

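Request:
play_rows([
  [[0.6,2.2,1],[0,0,0.18],6.5],
  [[0.6,2.2,2],[0,0,0.36],6.5],
  [[0.6,2.2,3],[0,0,0.54],6.5],
  [[0.6,2.2,4],[0,0,0.72],6.5],
  [[0.6,2.2,5],[0,0,0.9],6.5],
  [[0.6,2.2,5],[0,0,1.08],6.5],
  [[0.6,2.2,5],[0,0,1.26],6.5],
  [[0.6,2.2,5],[0,0,1.44],6.5],
], grip_force=30)

```text
time: 2.65
ee_pos: [0.647, 0.0061, 0.1725]
eef_rot: [0.998, 0.062, 0.0, -0.0]
ft_force: [-0.1, -0.1, -0.3]
width: 0.0649
```

Request:
play_rows([
  [[0,0,0],[0,0,0.16],6.5],
  [[0,0,0],[0,0,0.32],6.5],
  [[0,0,0],[0,0,0.49],6.5],
  [[0,0,0],[0,0,0.49],6.5],
  [[0,0,0],[0,0,0.49],6.5],
])

```text
time: 3.28
ee_pos: [0.647, 0.0061, 0.1725]
eef_rot: [0.984, -0.177, 0.0, -0.0]
ft_force: [-0.3, 0.8, -0.5]
width: 0.0649
```

```bash
cat > s2.py <<'E'
from fit import *
from scipy.spatial.transform import Rotation as R
s=read_state();M=R.from_quat(s['eef_rot']).as_matrix();print(s['time'],s['ee_pos'],M.round(3).tolist(),s['ft_force'],s['width'])
p=camera('wrist');save(p,'w1')
ms=masks_of(p,'tool_block')
for m in ms: print(m['at'],m['conf'],atz(p,m['at'],.03)[:2],m['region'].sum())
c=proj(p,[.65,.004,.03])[0];print(c)
r=min(ms,key=lambda m:np.hypot(*(np.array(m['at'])-c)))
fit([(p,r['region'])],BLK,(.65,.0043,[-.362]))
E
python3 s2.py
```

```text
3.275 [0.64703377 0.00612987 0.17254932] [[0.938, -0.348, 0.0], [-0.348, -0.938, -0.0], [0.0, -0.0, -1.0]] [-0.26463806  0.76632712 -0.45467432] 0.06489472455861353
[439.8, 204.7] 0.88 [ 0.59550849 -0.09120256] 3263
[279.9, 258.8] 0.69 [0.59639448 0.06517357] 1255
[321.2, 190.3] 0.64 [0.64555002 0.0051684 ] 2492
[320.69904242 185.32696734]
[ 0.6496  0.0046 -0.3507] 0.0178
```

View pics/w1.png

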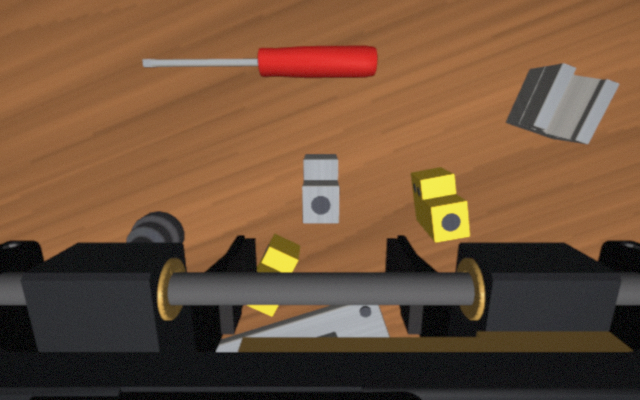

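Request:
play_rows([
  [[0,0,5],[0,0,0],6.5],
  [[0,0,10],[0,0,0],6.5],
  [[0,0,13],[0,0,0],6.5],
  [[0,0,15.1],[0,0,0],6.5],
  [[0,0,15.1],[0,0,0],6.5],
])

```text
time: 4.0
ee_pos: [0.6463, 0.006, 0.0204]
eef_rot: [0.984, -0.178, -0.001, 0.0]
ft_force: [0.2, 0.3, -0.7]
width: 0.0651
```

Request:
play_rows([
  [[0,0,0],[0,0,0],2.5],
  [[0,0,0],[0,0,0],2.5],
  [[0,0,0],[0,0,0],2.5],
  [[0,0,0],[0,0,0],2.5],
  [[0,0,0],[0,0,0],2.5],
  [[0,0,0],[0,0,0],2.5],
], grip_force=30)

```text
time: 4.75
ee_pos: [0.6472, 0.0061, 0.0219]
eef_rot: [0.984, -0.179, 0.0, -0.0]
ft_force: [0.0, 0.9, 3.3]
width: 0.0296
```

Request:
play_rows([
  [[0,0,-3],[0,0,0],2.5],
  [[0,0,-8],[0,0,0],2.5],
  [[0,0,-13],[0,0,0],2.5],
  [[-3,-1.6,-16],[0,0,-0.17],2.5],
  [[-7,-3.7,-17],[0,0,-0.34],2.5],
  [[-11,-5.8,-17],[0,0,-0.51],2.5],
  [[-15,-8,-17],[0,0,-0.68],2.5],
  [[-19,-10.1,-17],[0,0,-0.85],2.5],
])

```text
time: 5.75
ee_pos: [0.5029, 0.1681, 0.1906]
eef_rot: [0.969, 0.246, -0.001, 0.0]
ft_force: [0.5, 0.9, -4.6]
width: 0.0298
```

```bash
cat > go.py <<'E'
import sys
from h import *
from scipy.spatial.transform import Rotation as R
# target x y z, tool-y angle(deg) -> shift cm & turn in tool axes
x,y,z,a=map(float,sys.argv[1:5]);s=read_state();M=R.from_quat(s['eef_rot']).as_matrix()
t=np.deg2rad(a);ty=np.array([np.cos(t),np.sin(t),0]);tz=np.array([0,0,-1.]);G=np.stack([np.cross(ty,tz),ty,tz],1)
print(s['ee_pos'].round(4),'shift cm',(100*M.T@(np.array([x,y,z])-s['ee_pos'])).round(2),'turn',R.from_matrix(M.T@G).as_rotvec().round(3),'F',s['ft_force'].round(1),s['width'])
E
python3 go.py .4721 .2025 .18 -1.3
```

```text
[0.5029 0.1681 0.1906] shift cm [-1.06 -4.49  1.06] turn [-1.000e-03  2.000e-03 -1.052e+00] F [ 0.5  0.9 -4.6] 0.02976804610820551
```

Request:
play_rows([
  [[-0.5,-2,0.5],[0,0,-0.17],2.5],
  [[-1,-4.4,1],[0,0,-0.35],2.5],
  [[-1,-4.4,1],[0,0,-0.53],2.5],
  [[-1,-4.4,1],[0,0,-0.7],2.5],
  [[-1,-4.4,1],[0,0,-0.88],2.5],
  [[-1,-4.4,1],[0,0,-1.052],2.5],
  [[-1,-4.4,1],[0,0,-1.052],2.5],
  [[-1,-4.4,1],[0,0,-1.052],2.5],
])

```text
time: 6.75
ee_pos: [0.4748, 0.2012, 0.1811]
eef_rot: [0.718, 0.696, -0.0, -0.0]
ft_force: [0.4, 1.2, -5.0]
width: 0.0296
```

```bash
cat > s3.py <<'E'
import sys
from fx import *
tag=sys.argv[1]
s=read_state();print(s['time'],s['ee_pos'],s['ft_force'])
for n in ['wrist','scene','side']:
    p=camera(n);save(p,n+tag)
    S=4;o=cv2.resize(p['frame'],None,fx=S,fy=S,interpolation=cv2.INTER_CUBIC)
    for bx in fixt()[:6]:
        w=bx@R2(1.548).T+[.469,.066,0];q=((proj(p,w)+.5)*S-.5).round().astype(np.int32)
        if len(q)==8:
            for i in range(8):
                for j in range(i):
                    if bin(i^j).count('1')==1: cv2.line(o,tuple(map(int,q[i])),tuple(map(int,q[j])),(0,255,0),1)
    (r0,r1,c0,c1)={'scene':(130,330,300,550),'side':(150,310,100,340),'wrist':(0,400,0,640)}[n]
    o=o[r0*S:r1*S,c0*S:c1*S]
    k=min(800/o.shape[1],600/o.shape[0]);o=cv2.resize(o,None,fx=k,fy=k,interpolation=cv2.INTER_AREA)
    cv2.imwrite('pics/o_%s%s.png'%(n,tag),o[:,:,::-1])
E
python3 s3.py a; python3 go.py .4721 .2025 .034 -1.3
```

```text
6.75 [0.47479826 0.20120803 0.18108157] [ 0.37493756  1.16822168 -4.97350262]
[0.475  0.2014 0.1814] shift cm [ 0.11 -0.29 14.74] turn [-0.     0.    -0.007] F [-0.5  0.8 -5.6] 0.02975950571287265
```

View pics/o_wrista.png

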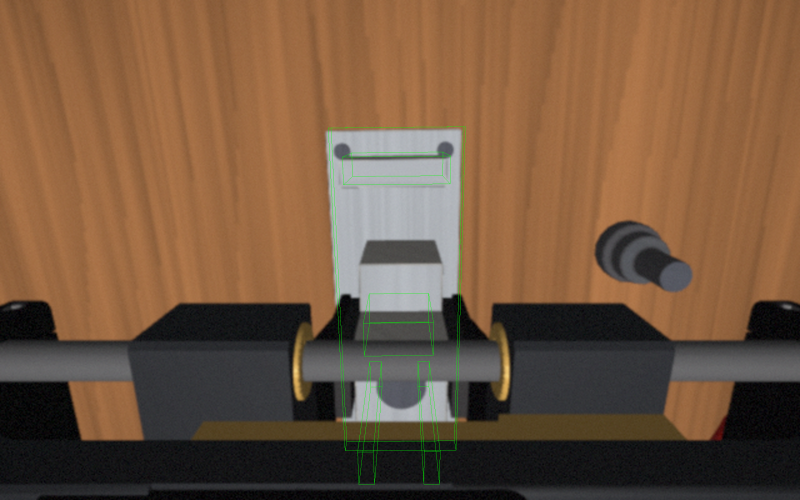

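View pics/o_scenea.png

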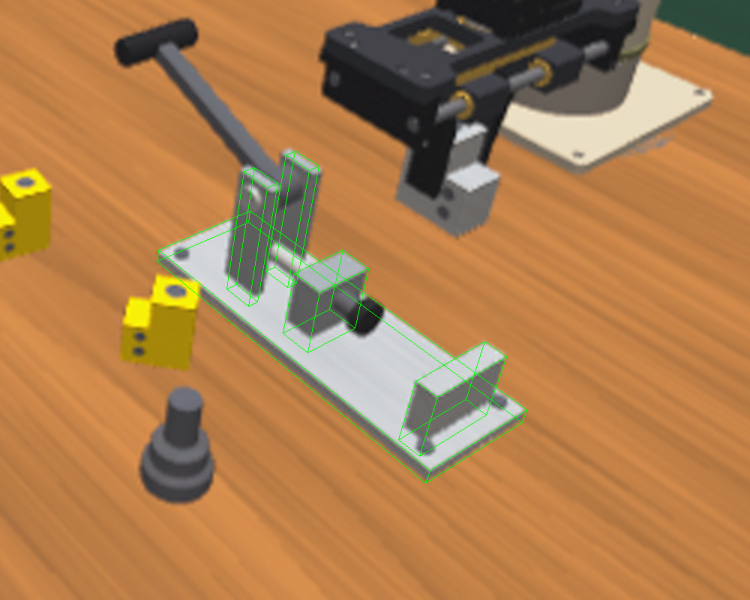

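```bash
python3 - <<'E'
from h import *
p=camera('wrist');f=p['frame'].astype(float)
sat=f.max(2)-f.min(2)
for r in (120,130,160,175,190,205,220):
    row=sat[r]; m=row<40
    c=np.where(m[240:400])[0]+240
    def edge(i0,i1):
        # subpixel crossing of sat=50
        seg=row[i0:i1]; k=np.where(np.diff(np.sign(seg-50)))[0]
        return [i0+j+(50-seg[j])/(seg[j+1]-seg[j]) for j in k]
    l=edge(252,280)[:1];q=edge(358,384)[-1:]
    print(r,l,q,[atz(p,(u,r),.012)[:2].round(4) for u in l+q])
s=read_state();print(s['ee_pos'])
E
```

```text
120 [np.float64(260.1)] [np.float64(368.65)] [array([0.4207, 0.2611]), array([0.5212, 0.2581])]
130 [np.float64(260.6666666666667)] [np.float64(368.45454545454544)] [array([0.4205, 0.252 ]), array([0.521, 0.249])]
160 [np.float64(262.44444444444446)] [np.float64(367.71794871794873)] [array([0.4201, 0.2239]), array([0.5205, 0.2209])]
175 [np.float64(263.20512820512823)] [np.float64(367.3888888888889)] [array([0.4198, 0.2093]), array([0.5203, 0.2064])]
190 [np.float64(264.1111111111111)] [np.float64(367.0)] [array([0.4196, 0.1944]), array([0.52  , 0.1915])]
205 [np.float64(264.96875)] [np.float64(366.5945945945946)] [array([0.4193, 0.1792]), array([0.5197, 0.1762])]
220 [np.float64(265.7567567567568)] [np.float64(366.38235294117646)] [array([0.419 , 0.1636]), array([0.5196, 0.1606])]
[0.47504859 0.20143112 0.18150157]
```

Request:
play_rows([
  [[0,-0.5,3],[0,0,-0.01],2.5],
  [[0,-0.5,7],[0,0,-0.01],2.5],
  [[0,-0.5,10],[0,0,-0.01],2.5],
  [[0,-0.5,12],[0,0,-0.01],2.5],
  [[0,-0.5,12],[0,0,-0.01],2.5],
  [[0,-0.5,12],[0,0,-0.01],2.5],
])

```text
time: 7.7
ee_pos: [0.4707, 0.2019, 0.0625]
eef_rot: [0.714, 0.701, 0.001, 0.0]
ft_force: [0.1, 0.3, -4.9]
width: 0.03
```

```bash
python3 s3.py b; python3 go.py .470 .202 .034 -1.15
```

```text
7.7 [0.47070699 0.20193973 0.06254491] [ 0.05467345  0.26636376 -4.88608425]
[0.4708 0.2019 0.0626] shift cm [ 0.01 -0.09  2.86] turn [ 0.002 -0.001  0.002] F [ 0.6  0.5 -6.4] 0.029766195996069864
```

View pics/o_wristb.png

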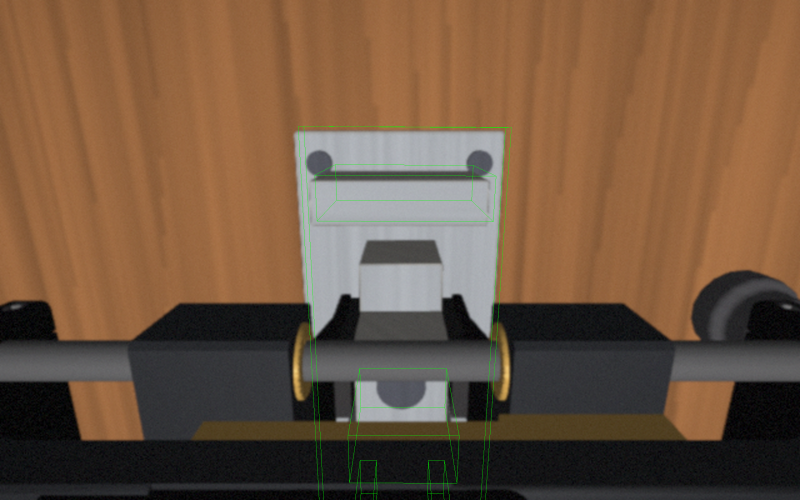

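View pics/o_sceneb.png

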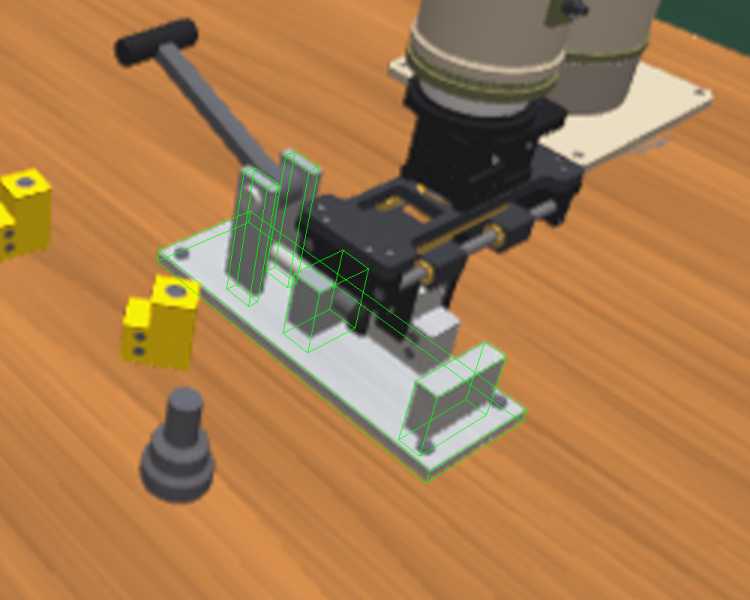

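View pics/o_sideb.png

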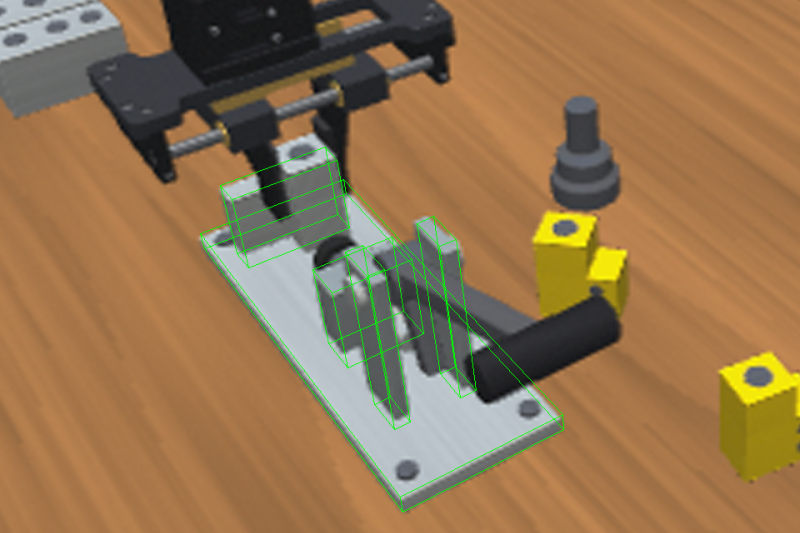

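Request:
play_rows([
  [[0,0,1],[0,0,0],2.5],
  [[0,0,2],[0,0,0],2.5],
  [[0,0,2.6],[0,0,0],2.5],
  [[0,0,2.8],[0,0,0],2.5],
  [[0,0,2.9],[0,0,0],2.5],
  [[0,0,2.9],[0,0,0],2.5],
])

```text
time: 8.6
ee_pos: [0.4699, 0.2015, 0.0338]
eef_rot: [0.713, 0.701, -0.0, -0.0]
ft_force: [-8.9, -4.4, 14.5]
width: 0.0299
```

Request:
play_rows([
  [[0,0,-0.1],[0,0,0],2.5],
  [[0,0,-0.1],[0,0,0],2.5],
])

```text
time: 8.85
ee_pos: [0.4703, 0.2017, 0.0338]
eef_rot: [0.713, 0.701, 0.0, 0.0]
ft_force: [-2.5, -1.2, 1.7]
width: 0.0296
```

```bash
python3 s3.py c
```

```text
8.85 [0.47030954 0.201725   0.03378802] [-2.49402348 -1.23800846  1.66300141]
```

View pics/o_scenec.png

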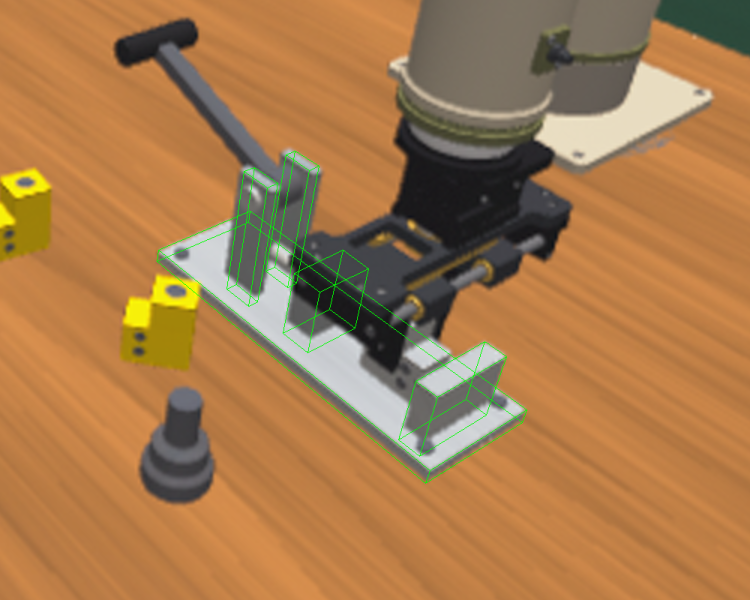

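View pics/o_wristc.png

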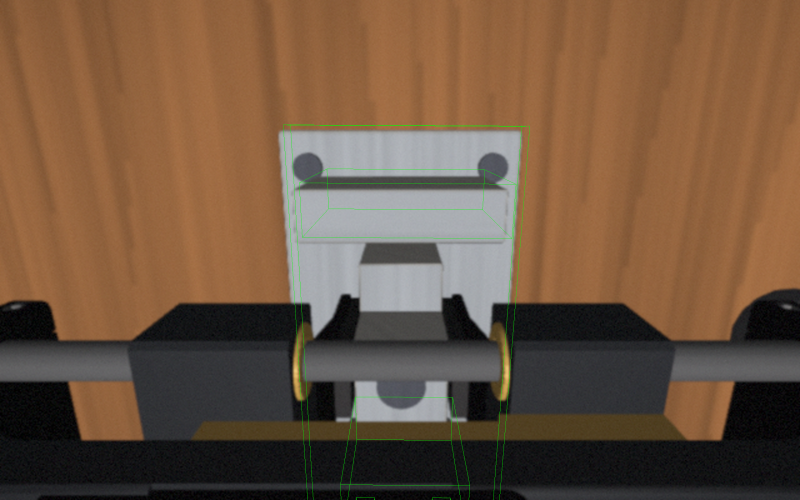

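Request:
play_rows([
  [[0,0,0],[0,0,0],5.5],
  [[0,0,0],[0,0,0],5.5],
  [[0,0,0],[0,0,0],5.5],
  [[0,0,-3],[0,0,0],5.5],
  [[0,0,-8],[0,0,0],5.5],
  [[0,0,-13],[0,0,0],5.5],
  [[0,0,-18],[0,0,0],5.5],
  [[0,0,-18],[0,0,0],5.5],
])

```text
time: 10.0
ee_pos: [0.472, 0.2026, 0.2177]
eef_rot: [0.713, 0.701, 0.004, 0.001]
ft_force: [1.3, 0.3, -0.6]
width: 0.0547
```

```bash
python3 s3.py d; python3 go.py .4645 -.0845 .21 -1.15
```

```text
10.0 [0.47201858 0.20259438 0.2176804 ] [ 1.27193585  0.25493281 -0.57003752]
[0.4696 0.2014 0.2125] shift cm [-28.59  -0.     0.27] turn [-0.001  0.001  0.002] F [ 0.7 -0.5 -1.1] 0.0547104422367317
```

View pics/o_scened.png

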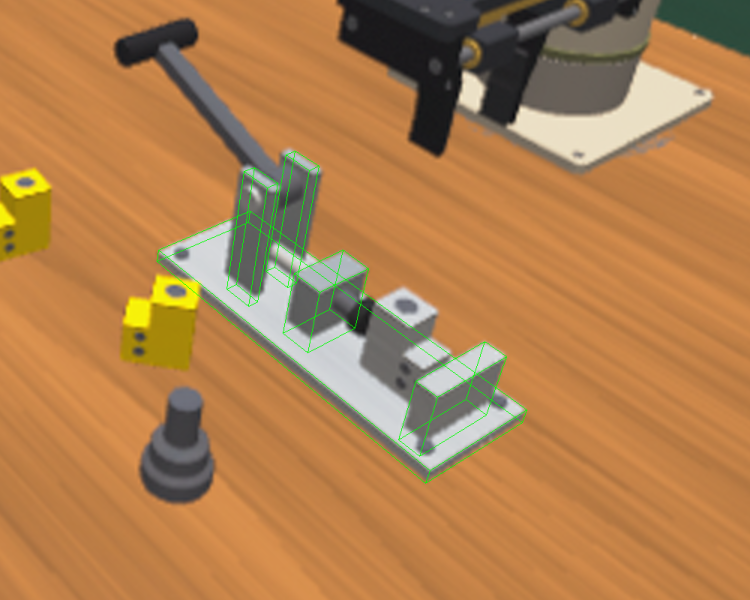

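View pics/o_wristd.png

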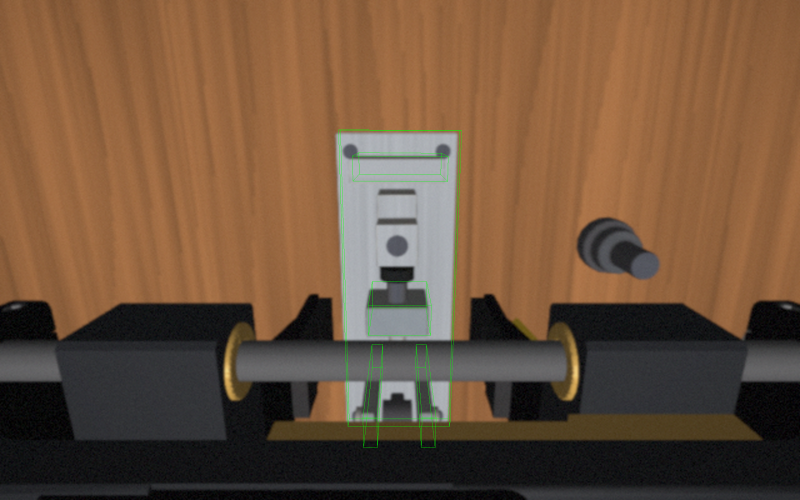

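Request:
play_rows([
  [[-3,0,-1],[0,0,0],0],
  [[-8,0,-1],[0,0,0],0],
  [[-13,0,-1],[0,0,0],0],
  [[-18,0,-1],[0,0,0],0],
  [[-23,0,-1],[0,0,0],0],
  [[-27,0,-1],[0,0,0],0],
  [[-28.6,0,-1],[0,0,0],0],
  [[-28.6,0,-1],[0,0,0],0],
])

```text
time: 11.15
ee_pos: [0.4645, -0.0845, 0.2226]
eef_rot: [0.714, 0.7, -0.001, -0.001]
ft_force: [-0.5, 1.0, 0.0]
width: 0.0003
```

```bash
python3 s3.py e; python3 go.py .4635 -.0855 .17 -1.15; python3 - <<'E'
from h import *
for n in ['scene','side','wrist']:
    p=camera(n); print(n,[(r['at'],round(r['conf'],2),atz(p,r['at'],.155)) for r in recognise(p,'handle')], proj(p,[.4645,-.0845,.15])[0])
E
```

```text
11.15 [ 0.46454519 -0.08449255  0.22262908] [-0.52466692  0.96653843  0.04514476]
[ 0.465  -0.0826  0.2232] shift cm [-0.29 -0.14  5.32] turn [-0.001 -0.     0.004] F [-0.7  0.4  0.4] 0.00012984356455951826
scene [([365.2, 159.0], 0.97, array([ 0.49568861, -0.00406718,  0.155     ]))] [352.34109066 143.32747787]
side [([246.0, 244.9], 0.85, array([ 0.45301923, -0.057533  ,  0.155     ]))] [262.20254823 253.58178928]
wrist [([317.4, 170.7], 0.87, array([ 0.46340929, -0.05418781,  0.155     ])), ([600.4, 113.5], 0.33, array([ 0.64571962, -0.01989985,  0.155     ]))] [319.79836558 211.68380216]
```

View pics/wriste.png

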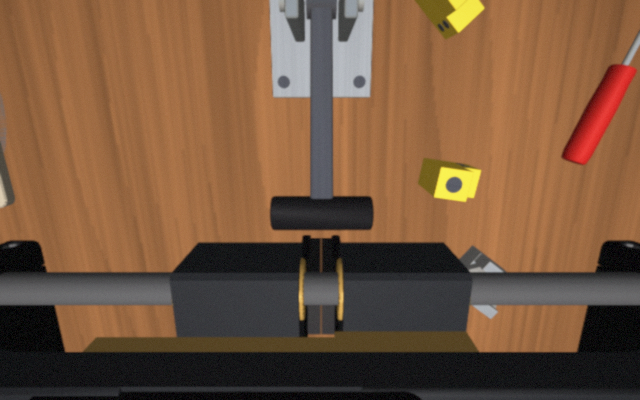

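View pics/sidee.png

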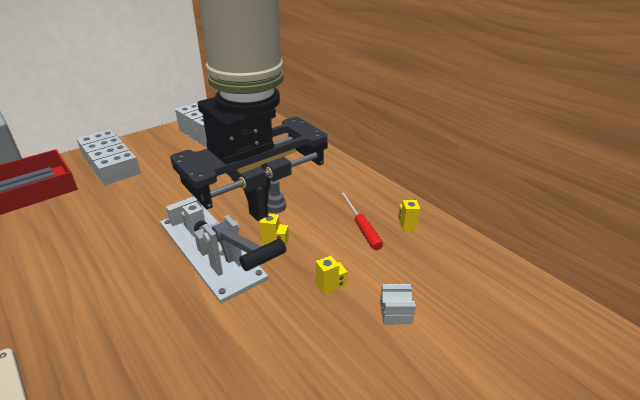

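View pics/scenee.png

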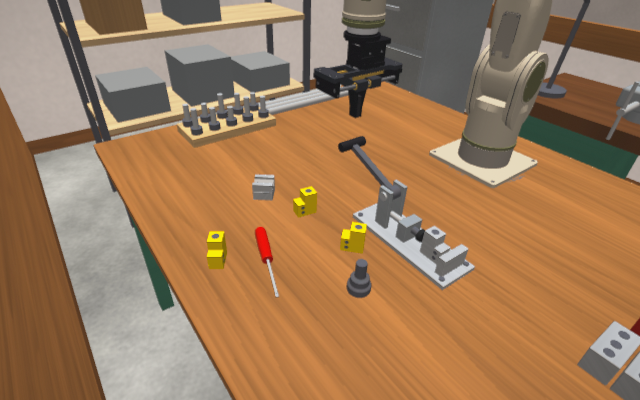

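Request:
play_rows([
  [[-0.2,0,2.5],[0,0,0],0],
  [[-0.2,0,4.5],[0,0,0],0],
  [[-0.2,0,5.6],[0,0,0],0],
  [[-0.3,0,6.3],[0,0,0],0],
  [[-0.5,0,7],[0,0,0],0],
  [[-0.7,0,7.7],[0,0,0],0],
  [[-0.9,0,8.4],[0,0,0],0],
  [[-0.9,0,8.4],[0,0,0],0],
])

```text
time: 12.6
ee_pos: [0.465, -0.0937, 0.1394]
eef_rot: [0.714, 0.701, 0.0, 0.0]
ft_force: [0.3, -2.8, 2.9]
width: 0.0006
```

```bash
python3 s3.py f;python3 go.py .4645 -.0942 .107 -1.15
```

```text
12.6 [ 0.46495133 -0.09368535  0.13937657] [ 0.32570816 -2.76541789  2.88931863]
[ 0.4649 -0.0934  0.1398] shift cm [-0.08 -0.04  3.28] turn [0.    0.    0.002] F [ 0.1 -2.   3.8] 0.0007833664332533259
```

View pics/o_sidef.png

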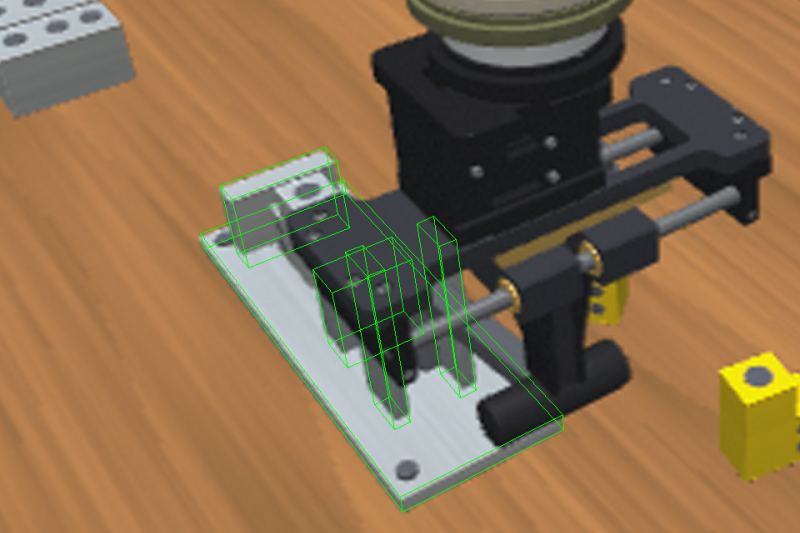

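View pics/o_scenef.png

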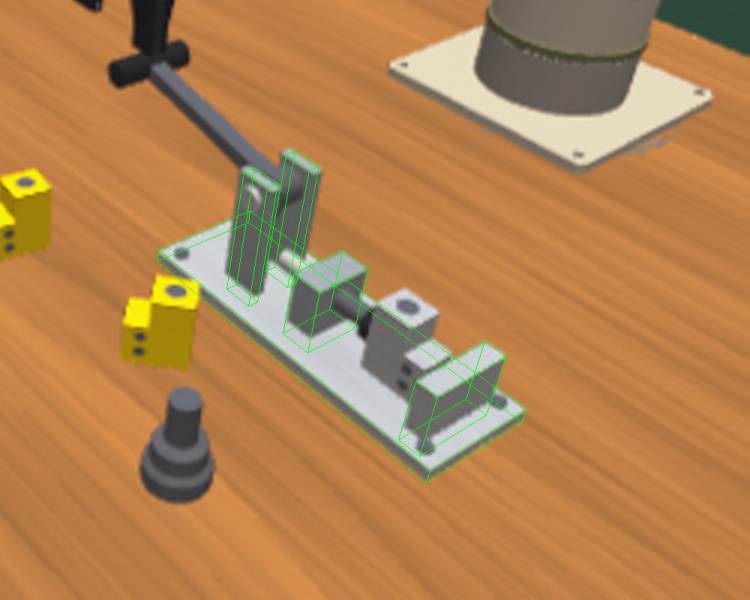

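Request:
play_rows([
  [[0,0,0.6],[0,0,0],0],
  [[0,0,1.2],[0,0,0],0],
  [[-0.1,0,1.7],[0,0,0],0],
  [[-0.1,0,2.2],[0,0,0],0],
  [[-0.1,0,2.7],[0,0,0],0],
  [[-0.1,0,3.1],[0,0,0],0],
  [[-0.1,0,3.2],[0,0,0],0],
  [[-0.1,0,3.2],[0,0,0],0],
])

```text
time: 13.75
ee_pos: [0.4654, -0.0955, 0.1084]
eef_rot: [0.714, 0.7, 0.0, 0.001]
ft_force: [-1.5, -5.9, 8.5]
width: 0.0003
```

```bash
python3 s3.py g;python3 go.py .4645 -.0942 .107 -1.15
```

```text
13.75 [ 0.46535271 -0.0954592   0.1083503 ] [-1.54522996 -5.88995098  8.45932525]
[ 0.4654 -0.0955  0.1084] shift cm [ 0.13 -0.09  0.14] turn [0.002 0.001 0.001] F [-1.  -5.8  8.7] 0.0006599802302228184
```

View pics/o_sideg.png

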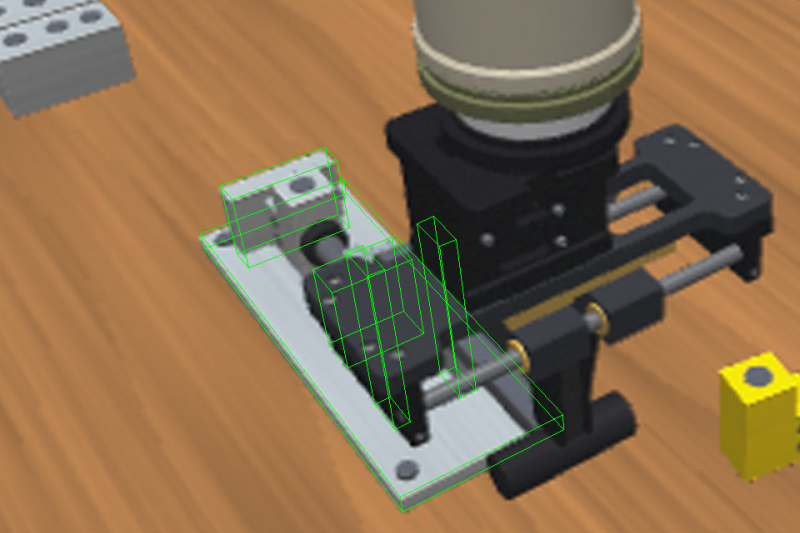

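View pics/o_sceneg.png

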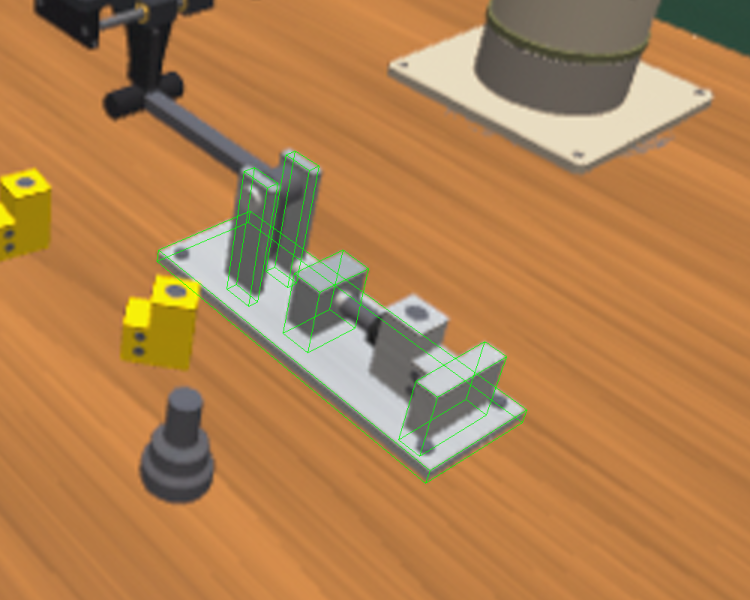

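View pics/wristg.png

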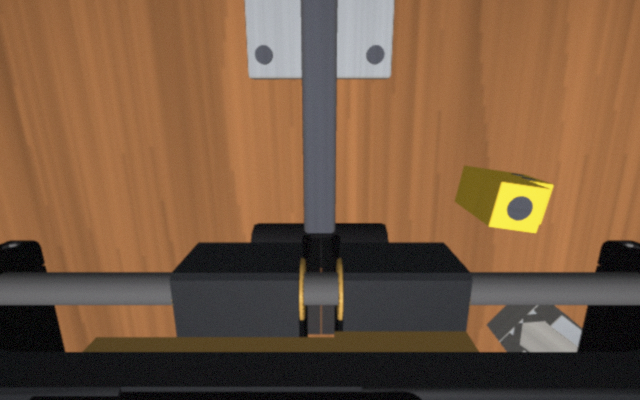

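Request:
play_rows([
  [[-0.1,0,0.1],[0,0,0],0],
  [[-0.1,0,0.15],[0,0,0],0],
  [[-0.1,0,0.15],[0,0,0],0],
  [[-0.1,0,0.15],[0,0,0],0],
])

```text
time: 14.4
ee_pos: [0.4653, -0.0957, 0.1069]
eef_rot: [0.714, 0.701, 0.0, 0.001]
ft_force: [-1.8, -3.0, 8.5]
width: 0.0007
```

```bash
python3 s3.py h;python3 go.py .4645 -.0942 .107 -1.15; python3 - <<'E'
from fx import *
p=camera('wrist');print(atz(p,(290,224),.1), read_state()['ee_pos'])
# lever angle from scene/side: bar outline fit
S=4
for n in ['scene','side']:
    p=camera(n);o=cv2.resize(p['frame'],None,fx=S,fy=S,interpolation=cv2.INTER_CUBIC)
    for a,c in((.0,(0,255,0)),(.06,(255,0,0)),(-.06,(0,0,255))):
        w=fixt(a)[5]@R2(1.551).T+[.468,.0655,0];q=((proj(p,w)+.5)*S-.5).round().astype(np.int32)
        cv2.polylines(o,[cv2.convexHull(q)],True,c,1)
        w=np.array([[0,0,.095],[-.16*np.cos(a),0,.095+.16*np.sin(a)]])@R2(1.551).T+[.468,.0655,0];q=((proj(p,w)+.5)*S-.5).round().astype(int)
        cv2.line(o,tuple(map(int,q[0])),tuple(map(int,q[1])),c,1)
    c=proj(p,[.466,-.06,.095])[0];r0,c0=int(c[1])-55,int(c[0])-70
    o=o[r0*S:(r0+110)*S,c0*S:(c0+140)*S];cv2.imwrite('pics/lev_%s.png'%n,cv2.resize(o,None,fx=1.3,fy=1.3)[:,:,::-1])
E
```

```text
14.4 [ 0.46532077 -0.09566169  0.10687587] [-1.82145577 -3.04870379  8.4846719 ]
[ 0.4654 -0.0957  0.1069] shift cm [ 0.15 -0.09 -0.01] turn [0.002 0.    0.002] F [-0.9 -3.   8.9] 0.0002965678061718175
[ 0.44994669 -0.08244316  0.1       ] [ 0.46533312 -0.09566585  0.10689559]
```

View pics/lev_scene.png

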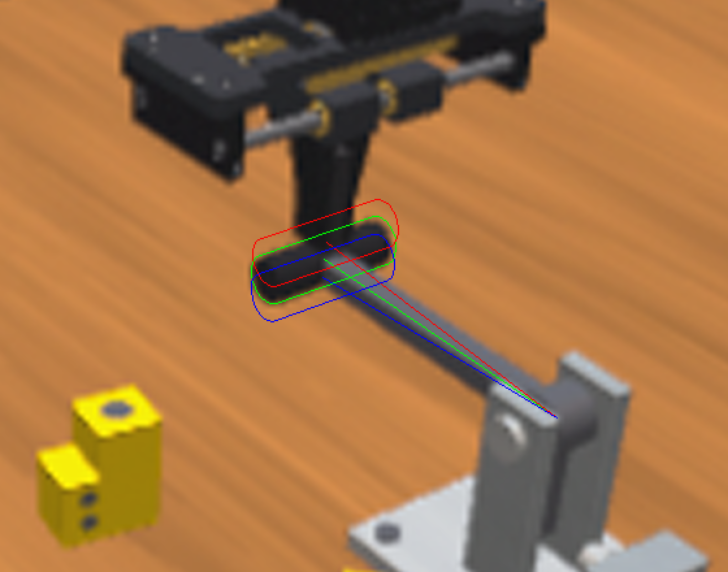

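View pics/lev_side.png

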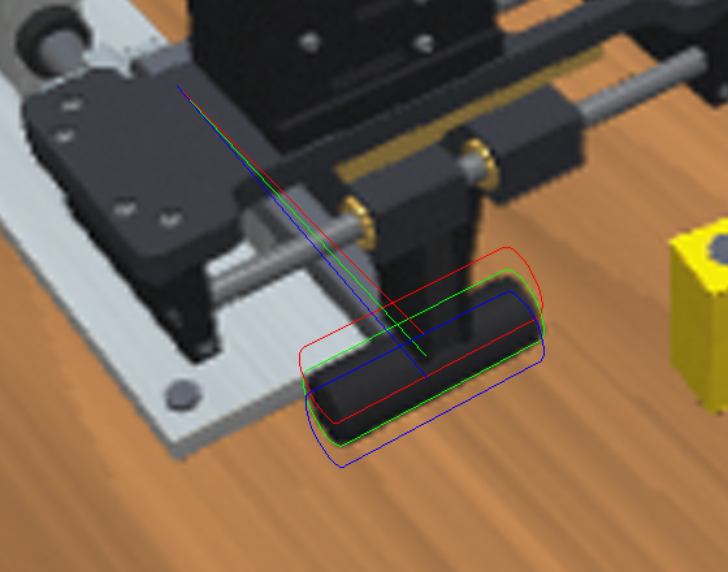

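View pics/o_sceneh.png

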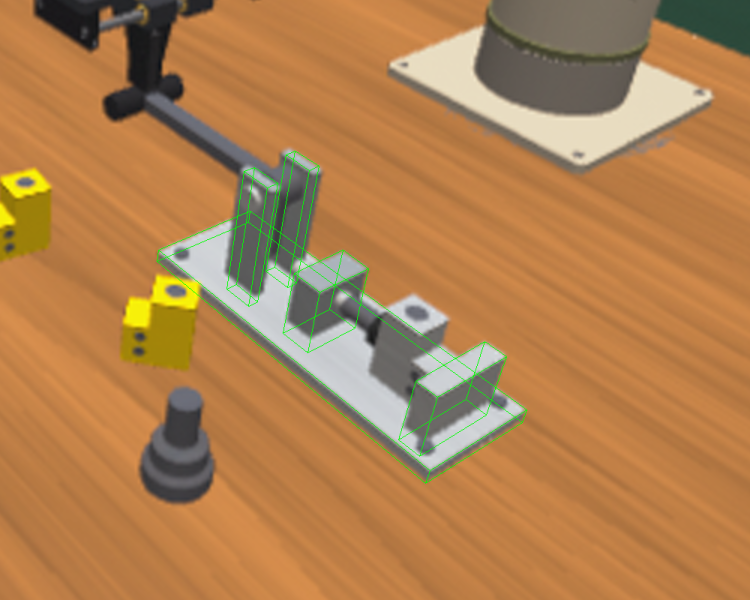

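```bash
python3 - <<'E'
from fx import *
p=camera('scene')
for m in masks_of(p,'tool_block'): print(m['at'],round(m['conf'],2))
for q in ['vee_block','shank_holder','screwdriver']: print(q,[r['at'] for r in recognise(p,q)][:1])
S=6;o=cv2.resize(p['frame'],None,fx=S,fy=S,interpolation=cv2.INTER_CUBIC)
nest=R2(1.551)@[.1485,0,.012]+[.468,.0655,0]
for bx in BLK:
    w=bx@R2(1.551).T+nest;q=((proj(p,w)+.5)*S-.5).round().astype(np.int32)
    for i in range(8):
        for j in range(i):
            if bin(i^j).count('1')==1: cv2.line(o,tuple(map(int,q[i])),tuple(map(int,q[j])),(0,255,0),1)
c=proj(p,nest)[0];r0,c0=int(c[1])-50,int(c[0])-60
cv2.imwrite('pics/nest.png',o[r0*S:(r0+80)*S,c0*S:(c0+110)*S][:,:,::-1]);s=read_state();print(s['time'],s['ee_pos'],s['ft_force'])
E
```

```text
[355.9, 238.1] 0.95
[307.0, 206.4] 0.91
[215.2, 249.1] 0.88
[440.1, 243.0] 0.74
[419.7, 234.0] 0.58
vee_block [[263.6, 189.1]]
shank_holder [[364.6, 283.0]]
screwdriver [[264.0, 244.7]]
14.95 [ 0.46536234 -0.09567556  0.10691498] [-1.70739671 -3.2529251   8.63472744]
```

View pics/nest.png

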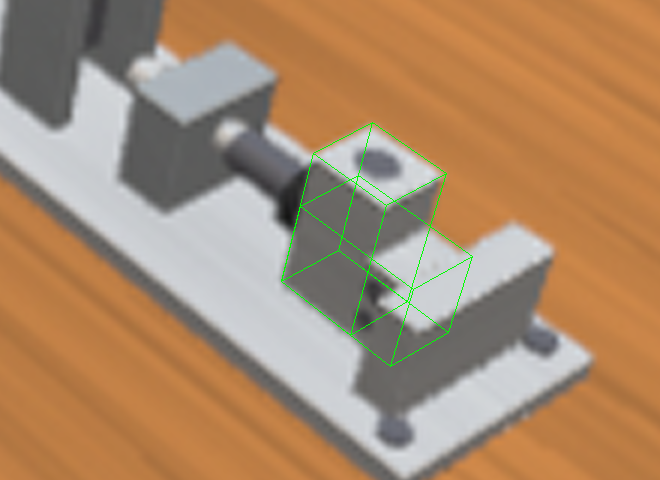

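The block matches the predicted nest pose against the fence, and the pad touches it. The hold is steady, so I'm handing in.

```bash
python3 -c "
from bench import *
print(close_job())"
```

```text
the job is handed in; nothing more can be done
None
```

I stood the steel tool block upright in the fixture with its step up, facing the fence, and let go of it. I then pressed the lever level with closed fingertips on the T-handle and handed the job in at about 15 s while still holding it there.

Last checks:
- **Lever:** the fingertips were at z = 0.1069 m, against 0.107 m for level. The drawn outline of a level handle matched both the scene and side pictures.
- **Push on the handle:** about 8.6 N upward on the tool, steady, against the expected 9 N. A sideways friction force of about 3 N remained at the handle.
- **Block:** it lines up with its expected outline at the fence, to within about a millimetre in the picture, and the pad touches it.
- **Other objects:** the vee block, shank holder and screwdriver were found where they started, within 3 pixels.

The cameras disagreed by about 1.5–2 mm on where the fixture is. I used the wrist camera to centre the block on the fence, where the two lined up to within 1 pixel.

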